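Sort specimen containers into the transfer tote and send it into the hatch

ROBOT

A 7-joint arm with a two-finger parallel gripper is mounted at the origin on the work surface. World frame = base frame: x ahead of the robot, y to its left, z up, the work surface at z = 0. Lengths are in m, angles in rad, forces in N, time in s.
With the tool pointing down it reaches from about 0.35 to 0.9 m from the base axis. Payload 7.2 kg.
Tool frame: the origin (TCP) lies midway between the tips of the shut fingers; the grasp point (between the pads) lies 19 mm behind it (robot.grasp_offset is the distance from the TCP to the grasp point, in m); z points along the fingers, y is the line along which they close (so a half turn about z gives the same grasp; the last joint's range is limited). The gripper opens to 85 mm and grips with 20 to 120 N. Pads are 22 mm wide; open, the fingers measure 114 mm over their backs; the gripper's body (76 mm by 85 mm) begins 54 mm behind the grasp point. The pads swing forward as they close: fully open they stand 13 mm farther back than shut.
Start: joints at [-1.402, 0.411, -0.013, 1.596, 0.006, 1.134, -0.082], TCP at [0.147, 0.608, 0.231] pointing down, gripper open.
Joint ranges: [-2.95, 2.95], [-0.29, 1.99], [-1.47, 1.44], [0.14, 2.54], [-1.03, 4.17], [0.13, 1.85], [-2.86, 2.86]. Speed limits (rad/s): [2.39, 2.39, 3.01, 3.01, 3.14, 3.14, 3.14].

INTERFACE

Orientations are given as a unit quaternion [x, y, z, w].
In Python, from plant import observe, imaging, finish_job, robot gives the robot as it stands.
- The arm moves only by the tool play_rows, never from a script. Its argument "moves" is a list of rows, each an object with "fingers": the opening, from 0 (shut) to 1 (fully open); "xyz": the shift along the world's x, y, z in units of 30 mm (1.0 is 30 mm), a list of three; "spin": the turn about the world's z in units of 5 degrees (1.0 is 5 degrees). In form: [{"fingers": fingers, "xyz": [tx, ty, tz], "spin": spin}, ...]. A call has 1 to 20 rows; each row shifts and turns the commanded pose from where the row before left it; what a row does not reach is not made up. A row lasts 1/8 s, in which the tool goes at most 62.5 mm and 10.7 degrees, less where a joint would pass 70% of its speed; a pose out of reach is approached as far as the arm can. A call is refused whole if a number of a shift passes 1 or a number of a turn 1, either way. A call with a gripper value outside its range is refused whole. The fingers move at their own pace and stop on an object; the grip force is fixed at half the most. Time passes only in rows, so rows that do not move let the fingers close. It gives the time, the measured TCP pose, the force, the opening and the grip force at its end, in the units of the state.
- observe(): the state, without advancing time (a new reading comes with each control period).
- imaging.read_camera(name): name is "scene" or "top" or "wrist"; returns a dict with "pixels" (480x640x3 uint8, blue, green, red), "fx", "fy", "cx", "cy" (pixels), "extrinsics" (4x4, takes a point from world to camera coordinates); the wrist camera has in their place "hand_eye" (4x4, takes a point from camera to tool coordinates, whose origin is the TCP and whose axes are the flange's). Camera axes: x right, y down, z forward; pixel columns grow to the right and rows downward; lengths in m; the calibration is good to about 2 mm. A picture is of the moment at which its call begins: read the wrist's pose just before it. There is no depth.
- finish_job(): hands the job in; it is judged then, once.
The state is a dict: "time_s": time; "q": joint angles; "joint_vel": joint speeds; "effort": joint torques, N m; "position": TCP position; "tool_rot": TCP orientation; "contact_force": force on the tool from outside, world axes, zero at the start; "ft_torque": the same for the moment, N m; "grip_width": finger opening in m; "grip_force": force on a finger pad.
Only numpy, scipy, OpenCV 4.12 (cv2) and the standard library are available. Lean on these libraries where they do the work, as an engineer would, in place of code of your own. Each camera call takes 0.05 s, during which the arm holds its last target. There are 200 camera calls.

TASK

Sort the three white specimen containers standing on the bench into the two bays of the steel tote, the slim tubes in the bay that already holds a slim tube and the wide pot in the bay that already holds a wide pot, all standing upright. Then push the loaded tote slowly along the rollers into the transfer hatch until it is fully home against the stop. Keep the containers upright all the way, and leave everything else on the bench where it is.

Things in the scene. Friction and masses are not known exactly. Their poses are not given: they have to be found in the camera images.
- tube_a: Slim sealed specimen tube of white plastic, round, standing upright: 88 mm tall, body 27 mm diameter with a paper label, ribbed white cap 31 mm diameter over the top 20 mm (68 to 88 mm above its foot), about 35 g. Origin: centre of its foot; z up along the tube. One of the two tubes to sort; starts on the bench.
- tube_b: Slim sealed specimen tube of white plastic, round, standing upright: 88 mm tall, body 27 mm diameter with a paper label, ribbed white cap 31 mm diameter over the top 20 mm (68 to 88 mm above its foot), about 35 g. Origin: centre of its foot; z up along the tube. The other tube to sort; starts on the bench.
- pot_a: Wide sealed specimen pot of white plastic, round, standing upright: 65 mm tall, body 39 mm diameter with a paper label, ribbed white cap 44 mm diameter over the top 16 mm (49 to 65 mm above its foot), about 55 g. Origin: centre of its foot; z up along the pot. The pot to sort; starts on the bench.
- tube_in: Slim sealed specimen tube of white plastic, round, standing upright: 88 mm tall, body 27 mm diameter with a paper label, ribbed white cap 31 mm diameter over the top 20 mm (68 to 88 mm above its foot), about 35 g. Origin: centre of its foot; z up along the tube. Already stands in one bay of the tote, towards the tote's +x side, and marks that bay as the tube bay (which bay it is varies).
- pot_in: Wide sealed specimen pot of white plastic, round, standing upright: 65 mm tall, body 39 mm diameter with a paper label, ribbed white cap 44 mm diameter over the top 16 mm (49 to 65 mm above its foot), about 55 g. Origin: centre of its foot; z up along the pot. Already stands in the other bay of the tote, towards the tote's +x side, and marks that bay as the pot bay.
- tote: Open stainless tote, 190 (x) by 300 mm (y), about 0.7 kg, loose on the rollers; stays where left. 3 mm sheet: floor 3 mm, long side walls (x = -95, +95 mm) 45 mm high, end walls (y = -150, +150 mm) 65 mm, from its underside. A cross wall at y = 0, 40 mm high, makes two bays, 184 (x) by 147 mm (y) each. Origin: centre of underside; y along the lane to the hatch.
- lane: Fixed roller lane. Origin: at bench level on its centre line; y along it to the hatch, x across, away from the robot. Free rollers, tops 55 mm above the bench, y = -0.21 to +0.45 m. Side rails 70 mm high, 198 mm apart inside, 230 mm outside. Pushing the tote takes 2 to 5 N. Fully home, against the rubber buffers, the tote's origin is at y = +0.300.
- hatch_mouth (a point): Middle of the transfer hatch's entrance, at roller-top height: a steel frame round the lane, opening 234 mm wide and up to 215 mm above the bench, 278 by 237 mm outside, then clear roof and sides, and a white duct behind. Axes as the lane's; 0.23 m along the lane's y. With the tote home, its rear (-y) end wall is still 80 mm outside the mouth, so it can be pushed there all the way.
- reagent_bottle: Bystander: small amber glass bottle with black cap, 42 mm diameter, 94 mm tall. Origin: centre of its underside. Among the containers.
- dish: Bystander: closed clear Petri dish, 60 mm diameter, 16 mm high. Origin: centre of its underside. Among the containers.
- timer: Bystander: flat white bench timer, 56 by 62 mm, 18 mm high. Origin: centre of its underside. Among the containers.
- beaker: Bystander: glass beaker, 70 mm diameter, 90 mm tall, in front of the lane. Origin: centre of its underside.
- marker: Bystander: black marker pen lying on the bench near the robot, 130 mm long (its y), 12 mm thick. Origin: its middle, underside.
Mind the look-alikes: they are no part of the job. Leave any green look-alike of the tube_in alone.

How it is judged:
On the way, in this order (a step that is already met when the one before it is completed fails the run):
1. the two tubes and the pot stand upright and released in the bays of their own kind, the tote still outside the hatch (((y of each of tube_a, tube_b, tube_in in the frame of tote below -0.015 m and y of each of pot_a, pot_in in the frame of tote above 0.015 m) or (y of each of tube_a, tube_b, tube_in in the frame of tote above 0.015 m and y of each of pot_a, pot_in in the frame of tote below -0.015 m)) and x of tube_a in the frame of tote between -0.092 and 0.092 m and y of tube_a in the frame of tote between -0.147 and 0.147 m and z of tube_a in the frame of tote between -0.002 and 0.01 m and angle between each of tube_a, tube_b, pot_a, tube_in, pot_in's own z axis and vertical below 0.15 rad and linear speed of each of tube_a, tube_b, pot_a, tube_in, pot_in below 0.02 m/s and x of tube_b in the frame of tote between -0.092 and 0.092 m and y of tube_b in the frame of tote between -0.147 and 0.147 m and z of tube_b in the frame of tote between -0.002 and 0.01 m and x of pot_a in the frame of tote between -0.092 and 0.092 m and y of pot_a in the frame of tote between -0.147 and 0.147 m and z of pot_a in the frame of tote between -0.002 and 0.01 m and x of tube_in in the frame of tote between -0.092 and 0.092 m and y of tube_in in the frame of tote between -0.147 and 0.147 m and z of tube_in in the frame of tote between -0.002 and 0.01 m and x of pot_in in the frame of tote between -0.092 and 0.092 m and y of pot_in in the frame of tote between -0.147 and 0.147 m and z of pot_in in the frame of tote between -0.002 and 0.01 m and contact force between the fingers and tube_a below 0.1 N and contact force between the fingers and tube_b below 0.1 N and contact force between the fingers and pot_a below 0.1 N and contact force between the fingers and tube_in below 0.1 N and contact force between the fingers and pot_in below 0.1 N and y of tote in the frame of lane below 0.15 m), for 0.2 s.
2. the loaded tote is fully home against the buffers in the hatch (y of tote in the frame of lane above 0.292 m and angle between tote's own z axis and vertical below 0.05 rad and linear speed of tote below 0.01 m/s), for 0.2 s.
At the end, for the whole second after the job is handed in: All tubes stand in one bay of the tote and all pots in the other, on the tote's floor (foot within 10 mm of the tote's underside level), within 0.15 rad of upright, at rest and released; the tote is level, at rest and fully home in the hatch (within 8 mm of the stop) (all of step 2 and ((y of each of tube_a, tube_b, tube_in in the frame of tote below -0.015 m and y of each of pot_a, pot_in in the frame of tote above 0.015 m) or (y of each of tube_a, tube_b, tube_in in the frame of tote above 0.015 m and y of each of pot_a, pot_in in the frame of tote below -0.015 m)) and x of tube_a in the frame of tote between -0.092 and 0.092 m and y of tube_a in the frame of tote between -0.147 and 0.147 m and z of tube_a in the frame of tote between -0.002 and 0.01 m and angle between each of tube_a, tube_b, pot_a, tube_in, pot_in's own z axis and vertical below 0.15 rad and linear speed of each of tube_a, tube_b, pot_a, tube_in, pot_in below 0.02 m/s and x of tube_b in the frame of tote between -0.092 and 0.092 m and y of tube_b in the frame of tote between -0.147 and 0.147 m and z of tube_b in the frame of tote between -0.002 and 0.01 m and x of pot_a in the frame of tote between -0.092 and 0.092 m and y of pot_a in the frame of tote between -0.147 and 0.147 m and z of pot_a in the frame of tote between -0.002 and 0.01 m and x of tube_in in the frame of tote between -0.092 and 0.092 m and y of tube_in in the frame of tote between -0.147 and 0.147 m and z of tube_in in the frame of tote between -0.002 and 0.01 m and x of pot_in in the frame of tote between -0.092 and 0.092 m and y of pot_in in the frame of tote between -0.147 and 0.147 m and z of pot_in in the frame of tote between -0.002 and 0.01 m and contact force between the fingers and tube_a below 0.1 N and contact force between the fingers and tube_b below 0.1 N and contact force between the fingers and pot_a below 0.1 N and contact force between the fingers and tube_in below 0.1 N and contact force between the fingers and pot_in below 0.1 N); the robot touches nothing.
It fails at once if a specimen container is tipped more than 0.6 rad (about 35 degrees) (angle between any of tube_a, tube_b, pot_a, tube_in, pot_in's own z axis and vertical above 0.6 rad).
It fails at once if the tote moves faster than 0.3 m/s (linear speed of tote above 0.3 m/s).
It fails at once if a bystander is moved more than 30 mm or tipped over (distance of any of reagent_bottle, dish, timer, beaker, marker from where it was at the start of the episode above 0.03 m or angle between any of reagent_bottle, dish, timer, beaker, marker's own z axis and vertical above 0.6 rad).
It also fails if it takes over 72 s, if anything falls off the work surface, if the arm or the gripper's body presses on something with over 40 N, if the wrist force passes 120 N, or if a joint passes its speed limit or range.

## Working session

There is one attempt and no reset: what is moved stays moved. The work goes in short steps, Python scripts to look and compute and a tool call to move; the robot and the scene stay as the last step left them, time stands still between calls to the robot, and variables do not carry over. Pictures are saved under pics/ and viewed, at most 10 in all, crops included, and the job is handed in when it is done.

Besides the shell and the picture viewer there is one more tool, called after "Request:" in YAML: its name, and indented under it one key for each argument. play_rows: Moves the arm, as the interface text tells. Its arguments: {"type":"object","properties":{"moves":{"type":"array","items":{"type":"object","properties":{"fingers":{"type":"number"},"xyz":{"type":"array","items":{"type":"number"}},"spin":{"type":"number"}}}}},"required":["moves"]}

```bash
mkdir -p pics; cat > h.py <<'E'
import numpy as np,cv2
from plant import observe,imaging,finish_job,robot
def shot(n,f):
    c=imaging.read_camera(n); cv2.imwrite('pics/'+f,c['pixels']); return c
def ray(c,u,v,z):
    E=np.array(c['extrinsics']);R,t=E[:3,:3],E[:3,3]
    o=-R.T@t; d=R.T@np.array([(u-c['cx'])/c['fx'],(v-c['cy'])/c['fy'],1]); return o+d*(z-o[2])/d[2]
def proj(c,p):
    E=np.array(c['extrinsics']);q=E[:3,:3]@np.array(p)+E[:3,3]; return c['fx']*q[0]/q[2]+c['cx'],c['fy']*q[1]/q[2]+c['cy']
E
python3 - <<'E'
from h import *
import pickle
for n in('top','scene'):
    c=shot(n,n+'0.png'); pickle.dump(c,open(n+'.pkl','wb')); E=np.array(c['extrinsics']); print(n,c['fx'],-E[:3,:3].T@E[:3,3],E[:3,:3].round(3).tolist())
s=observe(); print(s['position'],s['tool_rot'],s['contact_force'],s['grip_width'])
E
```

```text
top 475.2107227191252 [ 0.53350521 -0.02826965  1.06851606] [[-0.002, -1.0, 0.015], [-0.998, 0.001, -0.064], [0.064, -0.015, -0.998]]
scene 600.0241391277444 [1.25379698 0.53044163 0.7801895 ] [[-0.674, 0.738, 0.017], [0.456, 0.434, -0.777], [-0.581, -0.516, -0.63]]
[0.14654904 0.60710161 0.23049274] [ 1.18088069e-01  9.93002831e-01 -7.64686306e-04 -2.32704748e-05] [ 0.38075849  0.82201619 -0.19718515] 0.08545767603679791
```

View pics/top0.png

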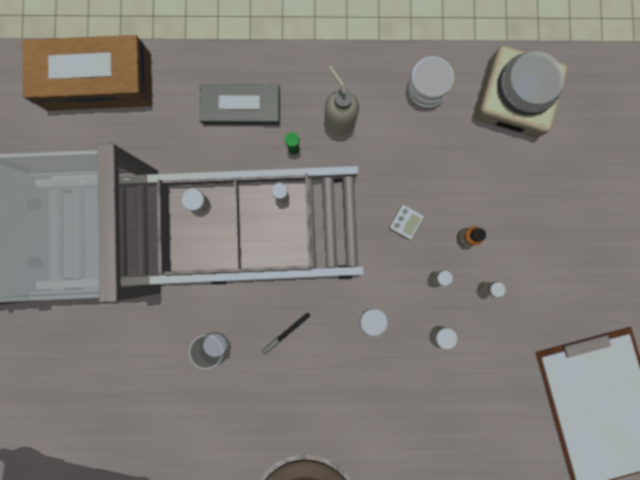

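View pics/scene0.png

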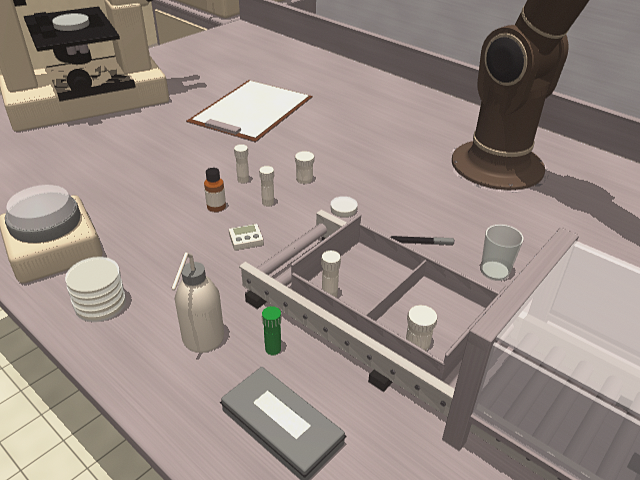

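Candidates in the top image: slim tubes at (444,278) and (497,290), and a wide pot at (446,339). The white disc at (374,322) is about 60 mm across and flat, so it is the dish. The green tube at (292,141) is the look-alike. In the tote, tube_in at (280,190) marks the -y bay and pot_in at (193,200) marks the +y bay. I'll confirm these in a crop and measure.

```bash
python3 - <<'E'
from h import *
import pickle
c=pickle.load(open('top.pkl','rb')); im=c['pixels']
cv2.imwrite('pics/crop1.png',cv2.resize(im[180:360,340:520],None,fx=3.3,fy=3.3,interpolation=cv2.INTER_CUBIC))
g=im.min(2)
for n,u,v,h in[('ta',444,278,.088),('tb',497,290,.088),('pot',446,339,.065),('tin',280,190,.146),('pin',193,200,.123),('dish',374,322,.016)]:
    m=(g[v-18:v+18,u-18:u+18]>165).astype('uint8'); k,l,s,ce=cv2.connectedComponentsWithStats(m)
    j=1+np.argmax(s[1:,4]); q=ce[j]+[u-18,v-18]; print(n,q.round(1),s[j],ray(c,*q,h-.003 if h>.02 else h).round(4))
for n,u,v,z in[('bottle',478,236,.094),('timer',406,222,.018),('toteNE',163,271,.10),('rearwall bot',309,269,.12),('rearwall top',306,178,.12),('front bot',161,273,.12),('front top',160,181,.12),('cross',239,270,.095),('cross',237,181,.095),('rail lo in',340,268,.07),('rail hi in',340,175,.07),('railend hi',357,171,.07),('railend lo',361,271,.07),('beaker',207,350,.0),('mk',309,315,.01),('mk2',265,351,.01),('mouth',118,300,.237)]:
    print(n,ray(c,u,v,z).round(4))
E
```

```text
ta [444.7 277.7] [14 13 11 11 88] [ 0.509  -0.2927  0.085 ]
tb [497.7 289.1] [14 12 11 11 88] [ 0.485  -0.4023  0.085 ]
pot [446.3 338.2] [ 11   9  16  17 214] [ 0.3817 -0.2999  0.062 ]
tin [279. 190.] [ 12  13  11  11 107] [0.6825 0.046  0.143 ]
pin [191.9 198.8] [  8   8  18  18 244] [0.6684 0.2219 0.12  ]Traceback (most recent call last):
  File "<stdin>", line 8, in <module>
    return _wrapfunc(a, 'argmax', axis=axis, out=out, **kwds)
    return bound(*args, **kwds)
ValueError: attempt to get argmax of an empty sequence
```

View pics/crop1.png

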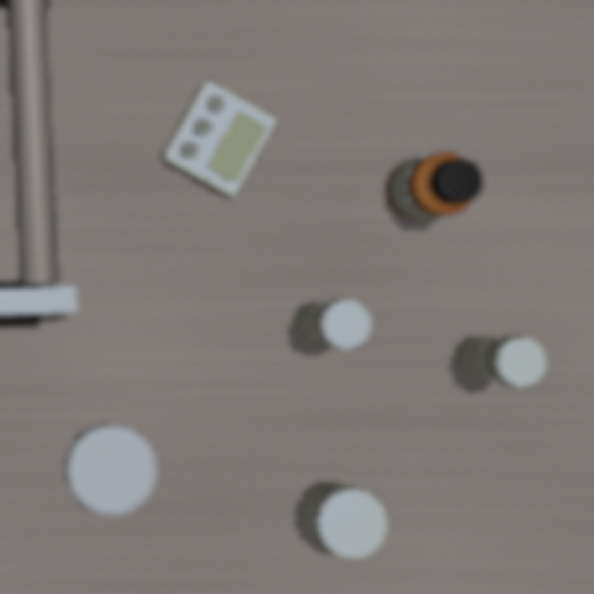

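The crop shows two slim caps at (347,323) and (521,361), a wide cap at (353,523), and the flat 60 mm dish at (112,470). These are tube_a, tube_b, pot_a and the dish. I'll run the remaining points now.

```bash
python3 - <<'E'
from h import *
import pickle
c=pickle.load(open('top.pkl','rb'))
for n,u,v,z in[('dish',374,322.4,.016),('bottle',478,235,.094),('timer',406.5,222,.018),('rearwall bot',309,269,.12),('rearwall top',306,178,.12),('front bot',161,273,.12),('front top',160,181,.12),('cross',239,270,.095),('cross',237,181,.095),('rail lo in',340,268,.07),('rail hi in',340,175,.07),('railend hi',357,171,.07),('railend lo',361,271,.07),('beaker',207,350,.0),('mk',309,315,.01),('mk2',265,351,.01),('mouth',118,300,.237)]:
    print(n,ray(c,u,v,z).round(4))
im=c['pixels']; cv2.imwrite('pics/crop2.png',cv2.resize(im[150:310,90:370],None,fx=2.8,fy=2.8,interpolation=cv2.INTER_CUBIC))
E
```

```text
dish [ 0.4097 -0.1534  0.016 ]
bottle [ 0.5968 -0.3609  0.094 ]
timer [ 0.6309 -0.2276  0.018 ]
rearwall bot [ 0.5277 -0.0124  0.12  ]
rearwall top [ 0.7106 -0.0064  0.12  ]
front bot [0.5204 0.2805 0.12  ]
front top [0.7043 0.2862 0.12  ]
cross [0.5258 0.1306 0.095 ]
cross [0.7089 0.1365 0.095 ]
rail lo in [ 0.5293 -0.0766  0.07  ]
rail hi in [ 0.7264 -0.0774  0.07  ]
railend hi [ 0.7351 -0.1136  0.07  ]
railend lo [ 0.523  -0.1206  0.07  ]
beaker [0.3488 0.215  0.    ]
mk [ 0.4257 -0.0106  0.01  ]
mk2 [0.3478 0.0859 0.01  ]
mouth [0.4757 0.3154 0.237 ]
```

View pics/crop2.png

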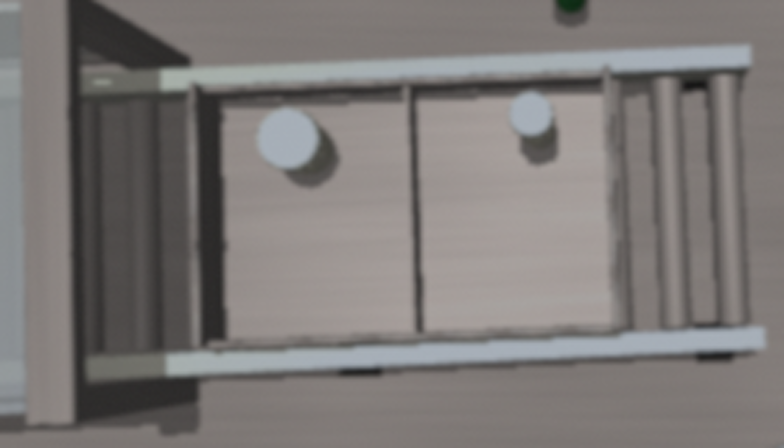

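Request:
play_rows:
  moves:
    - {"fingers":1,"xyz":[0.65,-0.99,0],"spin":0.26}
    - {"fingers":1,"xyz":[0.65,-0.99,0],"spin":0.26}
    - {"fingers":1,"xyz":[0.65,-0.99,0],"spin":0.26}
    - {"fingers":1,"xyz":[0.65,-0.99,0],"spin":0.26}
    - {"fingers":1,"xyz":[0.65,-0.99,0],"spin":0.26}
    - {"fingers":1,"xyz":[0.65,-0.99,0],"spin":0.26}
    - {"fingers":1,"xyz":[0.65,-0.99,0],"spin":0.26}
    - {"fingers":1,"xyz":[0.65,-0.99,0],"spin":0.26}
    - {"fingers":1,"xyz":[0.65,-0.99,0],"spin":0.26}
    - {"fingers":1,"xyz":[0.65,-0.99,0],"spin":0.26}
    - {"fingers":1,"xyz":[0.65,-0.99,0],"spin":0.26}
    - {"fingers":1,"xyz":[0.65,-0.99,0],"spin":0.26}
    - {"fingers":1,"xyz":[0.1,-0.99,0],"spin":0}
    - {"fingers":1,"xyz":[0.1,-0.99,0],"spin":0}
    - {"fingers":1,"xyz":[0.1,-0.99,0],"spin":0}
    - {"fingers":1,"xyz":[0.1,-0.99,0],"spin":0}
    - {"fingers":1,"xyz":[0.1,-0.99,0],"spin":0}
    - {"fingers":1,"xyz":[0.1,-0.99,0],"spin":0}
    - {"fingers":1,"xyz":[0.1,-0.99,0],"spin":0}
    - {"fingers":1,"xyz":[0.1,-0.99,0],"spin":0}

```text
time_s: 2.6
position: [0.4044, 0.0126, 0.2312]
tool_rot: [-0.018, 1.0, 0.0, -0.0]
contact_force: [0.4, 0.2, 0.2]
grip_width: 0.0854
grip_force: 0.0
```

Request:
play_rows:
  moves:
    - {"fingers":1,"xyz":[-0.07,-0.95,0],"spin":0}
    - {"fingers":1,"xyz":[-0.07,-0.95,0],"spin":0}
    - {"fingers":1,"xyz":[-0.07,-0.95,0],"spin":0}
    - {"fingers":1,"xyz":[-0.07,-0.95,0],"spin":0}
    - {"fingers":1,"xyz":[-0.07,-0.95,0],"spin":0}
    - {"fingers":1,"xyz":[-0.07,-0.95,0],"spin":0}
    - {"fingers":1,"xyz":[-0.07,-0.95,0],"spin":0}
    - {"fingers":1,"xyz":[-0.07,-0.95,0],"spin":0}
    - {"fingers":1,"xyz":[-0.07,-0.95,0],"spin":0}
    - {"fingers":1,"xyz":[-0.07,-0.95,0],"spin":0}
    - {"fingers":1,"xyz":[-0.07,-0.95,0],"spin":0}
    - {"fingers":1,"xyz":[0,0,0],"spin":0}

```text
time_s: 4.1
position: [0.3807, -0.3018, 0.2311]
tool_rot: [-0.016, 1.0, -0.0, -0.0]
contact_force: [-0.1, 0.3, 0.6]
grip_width: 0.0853
grip_force: 0.0
```

```bash
cat >> h.py <<'E'
def wshot(f):
    from scipy.spatial.transform import Rotation as Ro
    s=observe(); c=shot('wrist',f); T=np.eye(4);T[:3,:3]=Ro.from_quat(s['tool_rot']).as_matrix();T[:3,3]=s['position']
    c['extrinsics']=np.linalg.inv(T@np.array(c['hand_eye'])); return c
E
python3 - <<'E'
from h import *
c=wshot('w0.png'); print(observe()['position'])
im=c['pixels'].copy(); g=im.min(2)
for n,p in[('pot',(.3817,-.2999,.065)),('ta',(.509,-.2927,.088)),('tb',(.485,-.4023,.088))]:
    u=proj(c,p); print(n,u); cv2.drawMarker(im,(int(u[0]),int(u[1])),(0,0,255))
cv2.imwrite('pics/w0.png',im)
E
```

```text
[ 0.38097436 -0.30038206  0.23096115]
pot (np.float64(323.1401794089191), np.float64(221.12340239961054))
ta (np.float64(326.5849808648306), np.float64(364.53369579850585))
tb (np.float64(202.80727517749796), np.float64(338.14406154450455))
```

View pics/w0.png

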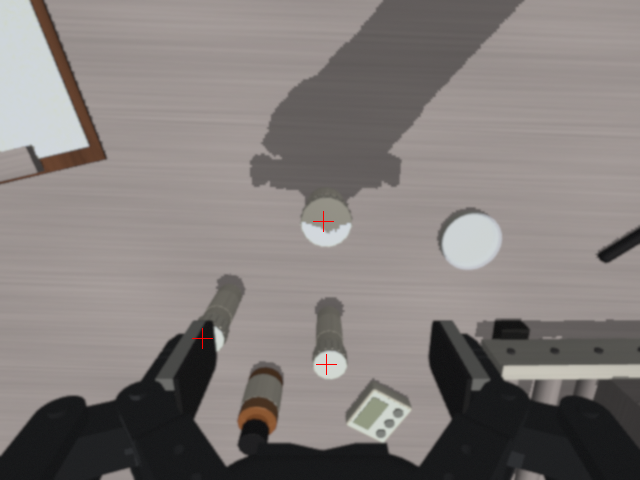

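The wrist picture shows the predicted crosses within 3 px of the caps (pot at (326,221), tube_a at (330,365)), so the measurements hold. Next I'll grasp the pot.

Request:
play_rows:
  moves:
    - {"fingers":1,"xyz":[0.03,0.06,-0.905],"spin":0}
    - {"fingers":1,"xyz":[0,0,-0.905],"spin":0}
    - {"fingers":1,"xyz":[0,0,-0.905],"spin":0}
    - {"fingers":1,"xyz":[0,0,-0.905],"spin":0}
    - {"fingers":1,"xyz":[0,0,-0.905],"spin":0}
    - {"fingers":1,"xyz":[0,0,-0.905],"spin":0}
    - {"fingers":1,"xyz":[0,0,-0.905],"spin":0}
    - {"fingers":1,"xyz":[0,0,-0.905],"spin":0}
    - {"fingers":1,"xyz":[0,0,0],"spin":0}
    - {"fingers":0,"xyz":[0,0,0],"spin":0}
    - {"fingers":0,"xyz":[0,0,0],"spin":0}
    - {"fingers":0,"xyz":[0,0,0],"spin":0}
    - {"fingers":0,"xyz":[0,0,0],"spin":0}
    - {"fingers":0,"xyz":[0,0,0],"spin":0}
    - {"fingers":0,"xyz":[0,0,0],"spin":0}
    - {"fingers":0,"xyz":[0,0,0],"spin":0}
    - {"fingers":0,"xyz":[0,0,0.3],"spin":0}

```text
time_s: 6.28
position: [0.3824, -0.298, 0.0236]
tool_rot: [-0.018, 1.0, 0.0, 0.0]
contact_force: [0.0, 0.7, 0.7]
grip_width: 0.0421
grip_force: 60.6
```

Request:
play_rows:
  moves:
    - {"fingers":0,"xyz":[0,0,0.7],"spin":0}
    - {"fingers":0,"xyz":[0,0,0.95],"spin":0}
    - {"fingers":0,"xyz":[0,0,0.95],"spin":0}
    - {"fingers":0,"xyz":[0,0,0.95],"spin":0}
    - {"fingers":0,"xyz":[0,0,0.95],"spin":0}
    - {"fingers":0,"xyz":[0,0,0.95],"spin":0}
    - {"fingers":0,"xyz":[0,0,0.95],"spin":0}
    - {"fingers":0,"xyz":[0,0,0.5],"spin":0}

```text
time_s: 7.28
position: [0.3826, -0.2984, 0.2318]
tool_rot: [-0.018, 1.0, -0.0, 0.001]
contact_force: [-0.1, 0.8, -0.4]
grip_width: 0.0418
grip_force: 60.6
```

```bash
python3 - <<'E'
from h import *
s=observe();print(s['position'],s['contact_force'],s['grip_width'])
c=shot('scene','s1.png'); p=s['position']; u=proj(c,p); print(u)
u=int(u[0]),int(u[1]); im=c['pixels'][max(0,u[1]-80):u[1]+80,u[0]-80:u[0]+80]
cv2.imwrite('pics/s1c.png',cv2.resize(im,None,fx=3,fy=3,interpolation=cv2.INTER_CUBIC))
E
```

```text
[ 0.38258629 -0.29840154  0.23183789] [-0.14338708  0.80375858 -0.39067239] 0.041782044958412076
(np.float64(303.60689233862894), np.float64(88.74499583970191))
```

View pics/s1c.png

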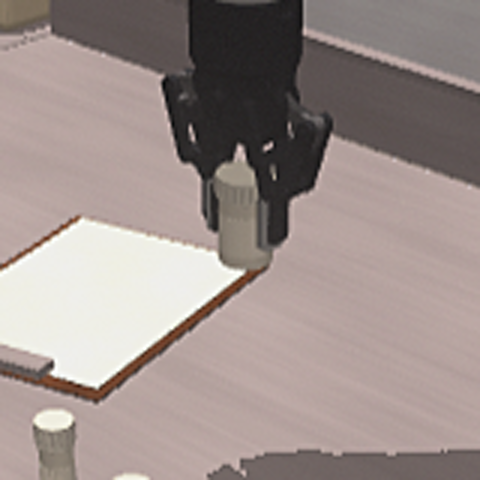

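The scene crop shows the pot held upright between the pads, with its foot at about (244,268) in the crop. I'll carry it to the +y bay.

Request:
play_rows:
  moves:
    - {"fingers":0,"xyz":[0.19,0.5,0],"spin":0}
    - {"fingers":0,"xyz":[0.38,0.98,0],"spin":0}
    - {"fingers":0,"xyz":[0.38,0.98,0],"spin":0}
    - {"fingers":0,"xyz":[0.38,0.98,0],"spin":0}
    - {"fingers":0,"xyz":[0.38,0.98,0],"spin":0}
    - {"fingers":0,"xyz":[0.38,0.98,0],"spin":0}
    - {"fingers":0,"xyz":[0.38,0.98,0],"spin":0}
    - {"fingers":0,"xyz":[0.38,0.98,0],"spin":0}
    - {"fingers":0,"xyz":[0.38,0.98,0],"spin":0}
    - {"fingers":0,"xyz":[0.38,0.98,0],"spin":0}
    - {"fingers":0,"xyz":[0.38,0.98,0],"spin":0}
    - {"fingers":0,"xyz":[0.38,0.98,0],"spin":0}
    - {"fingers":0,"xyz":[0.38,0.98,0],"spin":0}
    - {"fingers":0,"xyz":[0.38,0.98,0],"spin":0}
    - {"fingers":0,"xyz":[0.38,0.98,0],"spin":0}
    - {"fingers":0,"xyz":[0.38,0.98,0],"spin":0}
    - {"fingers":0,"xyz":[0.38,0.98,0],"spin":0}
    - {"fingers":0,"xyz":[0.19,0.5,0],"spin":0}
    - {"fingers":0,"xyz":[0,0,0],"spin":0}

```text
time_s: 9.7
position: [0.5759, 0.2027, 0.2292]
tool_rot: [-0.018, 1.0, -0.0, -0.001]
contact_force: [-0.2, -0.1, -0.4]
grip_width: 0.0415
grip_force: 60.6
```

Request:
play_rows:
  moves:
    - {"fingers":0,"xyz":[0,0,-0.5],"spin":0}
    - {"fingers":0,"xyz":[0,0,-0.9],"spin":0}
    - {"fingers":0,"xyz":[0,0,-0.9],"spin":0}
    - {"fingers":0,"xyz":[0,0,-0.9],"spin":0}
    - {"fingers":0,"xyz":[0,0,-0.9],"spin":0}
    - {"fingers":0,"xyz":[0,0,-0.5],"spin":0}
    - {"fingers":0,"xyz":[0,0,-0.2],"spin":0}
    - {"fingers":0,"xyz":[0,0,-0.2],"spin":0}
    - {"fingers":0,"xyz":[0,0,-0.15],"spin":0}
    - {"fingers":0,"xyz":[0,0,0],"spin":0}

```text
time_s: 10.95
position: [0.5763, 0.2023, 0.0757]
tool_rot: [-0.018, 1.0, 0.0, 0.0]
contact_force: [-0.5, 0.5, -0.5]
grip_width: 0.0416
grip_force: 60.6
```

Request:
play_rows:
  moves:
    - {"fingers":0,"xyz":[0,0,-0.05],"spin":0}
    - {"fingers":0,"xyz":[0,0,-0.03],"spin":0}
    - {"fingers":0,"xyz":[0,0,0],"spin":0}

```text
time_s: 11.32
position: [0.5764, 0.2024, 0.0735]
tool_rot: [-0.018, 1.0, 0.0, 0.0]
contact_force: [0.1, 0.3, 1.6]
grip_width: 0.0415
grip_force: 60.6
```

Request:
play_rows:
  moves:
    - {"fingers":0,"xyz":[0,0,-0.02],"spin":0}
    - {"fingers":0.6,"xyz":[0,0,0],"spin":0}
    - {"fingers":0.8,"xyz":[0,0,0],"spin":0}
    - {"fingers":0.9,"xyz":[0,0,0],"spin":0}
    - {"fingers":0.9,"xyz":[0,0,0],"spin":0}
    - {"fingers":0.9,"xyz":[0,0,0.3],"spin":0}
    - {"fingers":0.9,"xyz":[0,0,0.8],"spin":0}
    - {"fingers":0.9,"xyz":[0,0,0.95],"spin":0}
    - {"fingers":0.9,"xyz":[0,0,0.95],"spin":0}
    - {"fingers":0.9,"xyz":[0,0,0.95],"spin":0}
    - {"fingers":1,"xyz":[0,0,0.95],"spin":0}
    - {"fingers":1,"xyz":[0,0,0.4],"spin":0}

```text
time_s: 12.82
position: [0.5769, 0.2023, 0.2338]
tool_rot: [-0.018, 1.0, 0.001, 0.001]
contact_force: [0.3, -0.1, -0.1]
grip_width: 0.0855
grip_force: 0.0
```

```bash
python3 - <<'E'
from h import *
s=observe();print(s['position'],s['contact_force'],s['grip_width'])
c=shot('scene','s2.png'); cv2.imwrite('pics/s2c.png',cv2.resize(c['pixels'][140:400,200:560],None,fx=2.2,fy=2.2,interpolation=cv2.INTER_CUBIC))
E
```

```text
[0.57693468 0.20229    0.23381172] [ 0.3287446  -0.1043603  -0.09507188] 0.08551391799301342
```

View pics/s2c.png

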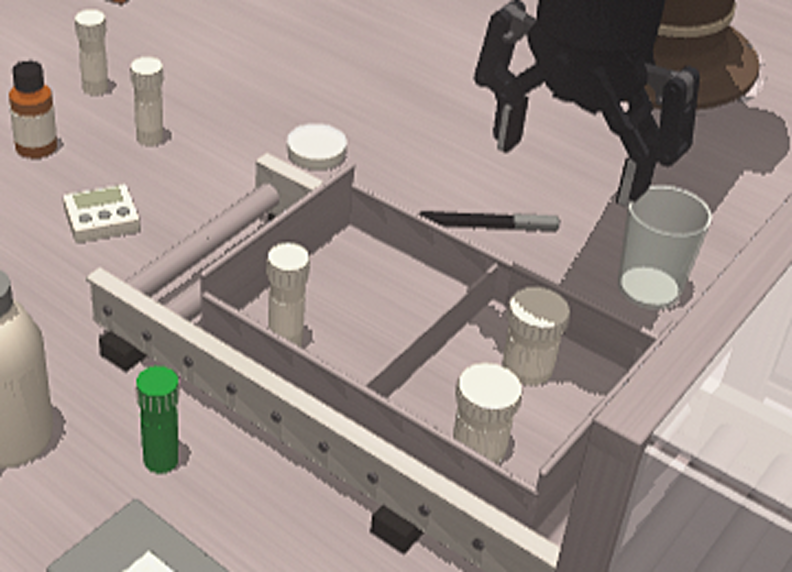

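The crop shows the pot standing upright in the pot bay at about (537,335), beside pot_in at (488,410). Next is tube_a.

Request:
play_rows:
  moves:
    - {"fingers":1,"xyz":[-0.13,-0.97,0],"spin":0}
    - {"fingers":1,"xyz":[-0.13,-0.97,0],"spin":0}
    - {"fingers":1,"xyz":[-0.13,-0.97,0],"spin":0}
    - {"fingers":1,"xyz":[-0.13,-0.97,0],"spin":0}
    - {"fingers":1,"xyz":[-0.13,-0.97,0],"spin":0}
    - {"fingers":1,"xyz":[-0.13,-0.97,0],"spin":0}
    - {"fingers":1,"xyz":[-0.13,-0.97,0],"spin":0}
    - {"fingers":1,"xyz":[-0.13,-0.97,0],"spin":0}
    - {"fingers":1,"xyz":[-0.13,-0.97,0],"spin":0}
    - {"fingers":1,"xyz":[-0.13,-0.97,0],"spin":0}
    - {"fingers":1,"xyz":[-0.13,-0.97,0],"spin":0}
    - {"fingers":1,"xyz":[-0.13,-0.97,0],"spin":0}
    - {"fingers":1,"xyz":[-0.13,-0.97,0],"spin":0}
    - {"fingers":1,"xyz":[-0.13,-0.97,0],"spin":0}
    - {"fingers":1,"xyz":[-0.13,-0.97,0],"spin":0}
    - {"fingers":1,"xyz":[-0.13,-0.97,0],"spin":0}
    - {"fingers":1,"xyz":[-0.13,-0.97,0],"spin":0}
    - {"fingers":1,"xyz":[0,0,0],"spin":0}

```text
time_s: 15.12
position: [0.5084, -0.2949, 0.2308]
tool_rot: [-0.016, 1.0, -0.0, -0.001]
contact_force: [0.0, -0.0, 0.7]
grip_width: 0.0856
grip_force: 0.0
```

Request:
play_rows:
  moves:
    - {"fingers":1,"xyz":[0,0.03,-0.95],"spin":0}
    - {"fingers":1,"xyz":[0,0,-0.95],"spin":0}
    - {"fingers":1,"xyz":[0,0,-0.95],"spin":0}
    - {"fingers":1,"xyz":[0,0,-0.95],"spin":0}
    - {"fingers":1,"xyz":[0,0,-0.95],"spin":0}
    - {"fingers":1,"xyz":[0,0,-0.95],"spin":0}
    - {"fingers":1,"xyz":[0,0,-0.95],"spin":0}
    - {"fingers":1,"xyz":[0,0,0],"spin":0}
    - {"fingers":0,"xyz":[0,0,0],"spin":0}
    - {"fingers":0,"xyz":[0,0,0],"spin":0}
    - {"fingers":0,"xyz":[0,0,0],"spin":0}
    - {"fingers":0,"xyz":[0,0,0],"spin":0}
    - {"fingers":0,"xyz":[0,0,0],"spin":0}
    - {"fingers":0,"xyz":[0,0,0],"spin":0}
    - {"fingers":0,"xyz":[0,0,0],"spin":0}
    - {"fingers":0,"xyz":[0,0,0],"spin":0}

```text
time_s: 17.12
position: [0.5107, -0.2917, 0.0332]
tool_rot: [-0.018, 1.0, -0.0, 0.001]
contact_force: [-1.0, 0.8, 5.2]
grip_width: 0.0275
grip_force: 58.3
```

Request:
play_rows:
  moves:
    - {"fingers":0,"xyz":[0,0,0.4],"spin":0}
    - {"fingers":0,"xyz":[0,0,0.9],"spin":0}
    - {"fingers":0,"xyz":[0,0,0.95],"spin":0}
    - {"fingers":0,"xyz":[0,0,0.95],"spin":0}
    - {"fingers":0,"xyz":[0,0,0.95],"spin":0}
    - {"fingers":0,"xyz":[0,0,0.95],"spin":0}
    - {"fingers":0,"xyz":[0,0,0.95],"spin":0}
    - {"fingers":0,"xyz":[0,0,0.6],"spin":0}
    - {"fingers":0,"xyz":[0.15,0.5,0],"spin":0}
    - {"fingers":0,"xyz":[0.31,0.98,0],"spin":0}
    - {"fingers":0,"xyz":[0.31,0.98,0],"spin":0}
    - {"fingers":0,"xyz":[0.31,0.98,0],"spin":0}
    - {"fingers":0,"xyz":[0.31,0.98,0],"spin":0}
    - {"fingers":0,"xyz":[0.31,0.98,0],"spin":0}
    - {"fingers":0,"xyz":[0.31,0.98,0],"spin":0}
    - {"fingers":0,"xyz":[0.31,0.98,0],"spin":0}
    - {"fingers":0,"xyz":[0.31,0.98,0],"spin":0}
    - {"fingers":0,"xyz":[0.31,0.98,0],"spin":0}
    - {"fingers":0,"xyz":[0.31,0.98,0],"spin":0}
    - {"fingers":0,"xyz":[0.31,0.98,0],"spin":0}

```text
time_s: 19.62
position: [0.6159, 0.0493, 0.23]
tool_rot: [-0.018, 1.0, 0.0, -0.001]
contact_force: [0.8, 0.0, -0.3]
grip_width: 0.0275
grip_force: 59.1
```

Request:
play_rows:
  moves:
    - {"fingers":0,"xyz":[0.15,0.5,0],"spin":0}
    - {"fingers":0,"xyz":[0,0,0],"spin":0}
    - {"fingers":0,"xyz":[0,0,0],"spin":0}

```text
time_s: 20.0
position: [0.6208, 0.0603, 0.2314]
tool_rot: [-0.017, 1.0, -0.0, -0.0]
contact_force: [-0.1, -1.0, 0.1]
grip_width: 0.0272
grip_force: 59.1
```

Request:
play_rows:
  moves:
    - {"fingers":0,"xyz":[0,0,-0.5],"spin":0}
    - {"fingers":0,"xyz":[0,0,-0.9],"spin":0}
    - {"fingers":0,"xyz":[0,0,-0.9],"spin":0}
    - {"fingers":0,"xyz":[0,0,-0.9],"spin":0}
    - {"fingers":0,"xyz":[0,0,-0.7],"spin":0}
    - {"fingers":0,"xyz":[0,0,-0.4],"spin":0}
    - {"fingers":0,"xyz":[0,0,-0.15],"spin":0}
    - {"fingers":0,"xyz":[0,0,-0.1],"spin":0}
    - {"fingers":0,"xyz":[0,0,0],"spin":0}
    - {"fingers":0,"xyz":[0,0,0],"spin":0}

```text
time_s: 21.25
position: [0.6216, 0.0619, 0.0957]
tool_rot: [-0.018, 1.0, 0.0, 0.0]
contact_force: [0.3, 0.1, -0.6]
grip_width: 0.0277
grip_force: 59.1
```

Request:
play_rows:
  moves:
    - {"fingers":0,"xyz":[0,0,-0.06],"spin":0}
    - {"fingers":0,"xyz":[0,0,-0.05],"spin":0}
    - {"fingers":0,"xyz":[0,0,-0.03],"spin":0}
    - {"fingers":0,"xyz":[0,0,0],"spin":0}

```text
time_s: 21.75
position: [0.6215, 0.0619, 0.0913]
tool_rot: [-0.018, 1.0, 0.0, 0.0]
contact_force: [-0.8, -0.6, 2.6]
grip_width: 0.0274
grip_force: 58.8
```

Request:
play_rows:
  moves:
    - {"fingers":0.4,"xyz":[0,0,0],"spin":0}
    - {"fingers":0.6,"xyz":[0,0,0],"spin":0}
    - {"fingers":0.8,"xyz":[0,0,0],"spin":0}
    - {"fingers":0.8,"xyz":[0,0,0],"spin":0}
    - {"fingers":0.8,"xyz":[0,0,0.4],"spin":0}
    - {"fingers":0.8,"xyz":[0,0,0.9],"spin":0}
    - {"fingers":0.8,"xyz":[0,0,0.95],"spin":0}
    - {"fingers":0.8,"xyz":[0,0,0.95],"spin":0}
    - {"fingers":1,"xyz":[0,0,0.95],"spin":0}
    - {"fingers":1,"xyz":[0,0,0.5],"spin":0}

```text
time_s: 23.0
position: [0.6219, 0.0617, 0.2328]
tool_rot: [-0.018, 1.0, 0.0, 0.001]
contact_force: [0.2, 0.4, -0.2]
grip_width: 0.0856
grip_force: 0.0
```

Request:
play_rows:
  moves:
    - {"fingers":1,"xyz":[-0.285,-0.965,0],"spin":0}
    - {"fingers":1,"xyz":[-0.285,-0.965,0],"spin":0}
    - {"fingers":1,"xyz":[-0.285,-0.965,0],"spin":0}
    - {"fingers":1,"xyz":[-0.285,-0.965,0],"spin":0}
    - {"fingers":1,"xyz":[-0.285,-0.965,0],"spin":0}
    - {"fingers":1,"xyz":[-0.285,-0.965,0],"spin":0}
    - {"fingers":1,"xyz":[-0.285,-0.965,0],"spin":0}
    - {"fingers":1,"xyz":[-0.285,-0.965,0],"spin":0}
    - {"fingers":1,"xyz":[-0.285,-0.965,0],"spin":0}
    - {"fingers":1,"xyz":[-0.285,-0.965,0],"spin":0}
    - {"fingers":1,"xyz":[-0.285,-0.965,0],"spin":0}
    - {"fingers":1,"xyz":[-0.285,-0.965,0],"spin":0}
    - {"fingers":1,"xyz":[-0.285,-0.965,0],"spin":0}
    - {"fingers":1,"xyz":[-0.285,-0.965,0],"spin":0}
    - {"fingers":1,"xyz":[-0.285,-0.965,0],"spin":0}
    - {"fingers":1,"xyz":[-0.285,-0.965,0],"spin":0}
    - {"fingers":1,"xyz":[0,0,0],"spin":0}
    - {"fingers":1,"xyz":[0,0,0],"spin":0}

```text
time_s: 25.25
position: [0.4846, -0.4006, 0.2301]
tool_rot: [-0.018, 1.0, 0.0, -0.0]
contact_force: [0.5, -0.2, 0.8]
grip_width: 0.0856
grip_force: 0.0
```

Request:
play_rows:
  moves:
    - {"fingers":1,"xyz":[0,0,-0.95],"spin":0}
    - {"fingers":1,"xyz":[0,0,-0.95],"spin":0}
    - {"fingers":1,"xyz":[0,0,-0.95],"spin":0}
    - {"fingers":1,"xyz":[0,0,-0.95],"spin":0}
    - {"fingers":1,"xyz":[0,0,-0.95],"spin":0}
    - {"fingers":1,"xyz":[0,0,-0.95],"spin":0}
    - {"fingers":1,"xyz":[0,0,-0.87],"spin":0}
    - {"fingers":1,"xyz":[0,0,0],"spin":0}
    - {"fingers":0,"xyz":[0,0,0],"spin":0}
    - {"fingers":0,"xyz":[0,0,0],"spin":0}
    - {"fingers":0,"xyz":[0,0,0],"spin":0}
    - {"fingers":0,"xyz":[0,0,0],"spin":0}
    - {"fingers":0,"xyz":[0,0,0],"spin":0}
    - {"fingers":0,"xyz":[0,0,0],"spin":0}
    - {"fingers":0,"xyz":[0,0,0],"spin":0}
    - {"fingers":0,"xyz":[0,0,0],"spin":0}

```text
time_s: 27.25
position: [0.4851, -0.4016, 0.0344]
tool_rot: [-0.018, 1.0, -0.0, 0.001]
contact_force: [-0.3, 1.2, 6.1]
grip_width: 0.028
grip_force: 58.4
```

Request:
play_rows:
  moves:
    - {"fingers":0,"xyz":[0,0,0.4],"spin":0}
    - {"fingers":0,"xyz":[0,0,0.9],"spin":0}
    - {"fingers":0,"xyz":[0,0,0.95],"spin":0}
    - {"fingers":0,"xyz":[0,0,0.95],"spin":0}
    - {"fingers":0,"xyz":[0,0,0.95],"spin":0}
    - {"fingers":0,"xyz":[0,0,0.95],"spin":0}
    - {"fingers":0,"xyz":[0,0,0.95],"spin":0}
    - {"fingers":0,"xyz":[0,0,0.5],"spin":0}

```text
time_s: 28.25
position: [0.4845, -0.4018, 0.2319]
tool_rot: [-0.018, 1.0, -0.001, 0.001]
contact_force: [-0.3, -0.1, -1.1]
grip_width: 0.0279
grip_force: 59.4
```

Request:
play_rows:
  moves:
    - {"fingers":0,"xyz":[0.08,0.5,0],"spin":0}
    - {"fingers":0,"xyz":[0.16,0.96,0],"spin":0}
    - {"fingers":0,"xyz":[0.16,0.96,0],"spin":0}
    - {"fingers":0,"xyz":[0.16,0.96,0],"spin":0}
    - {"fingers":0,"xyz":[0.16,0.96,0],"spin":0}
    - {"fingers":0,"xyz":[0.16,0.96,0],"spin":0}
    - {"fingers":0,"xyz":[0.16,0.96,0],"spin":0}
    - {"fingers":0,"xyz":[0.16,0.96,0],"spin":0}
    - {"fingers":0,"xyz":[0.16,0.96,0],"spin":0}
    - {"fingers":0,"xyz":[0.16,0.96,0],"spin":0}
    - {"fingers":0,"xyz":[0.16,0.96,0],"spin":0}
    - {"fingers":0,"xyz":[0.16,0.96,0],"spin":0}
    - {"fingers":0,"xyz":[0.16,0.96,0],"spin":0}
    - {"fingers":0,"xyz":[0.16,0.96,0],"spin":0}
    - {"fingers":0,"xyz":[0.16,0.96,0],"spin":0}
    - {"fingers":0,"xyz":[0.16,0.96,0],"spin":0}
    - {"fingers":0,"xyz":[0.08,0.5,0],"spin":0}
    - {"fingers":0,"xyz":[0,0,0],"spin":0}
    - {"fingers":0,"xyz":[0,0,0],"spin":0}

```text
time_s: 30.62
position: [0.5609, 0.0593, 0.2296]
tool_rot: [-0.017, 1.0, -0.0, -0.0]
contact_force: [0.1, -0.6, -0.1]
grip_width: 0.0287
grip_force: 59.4
```

Request:
play_rows:
  moves:
    - {"fingers":0,"xyz":[0,0,-0.5],"spin":0}
    - {"fingers":0,"xyz":[0,0,-0.9],"spin":0}
    - {"fingers":0,"xyz":[0,0,-0.9],"spin":0}
    - {"fingers":0,"xyz":[0,0,-0.9],"spin":0}
    - {"fingers":0,"xyz":[0,0,-0.7],"spin":0}
    - {"fingers":0,"xyz":[0,0,-0.4],"spin":0}
    - {"fingers":0,"xyz":[0,0,-0.15],"spin":0}
    - {"fingers":0,"xyz":[0,0,-0.08],"spin":0}
    - {"fingers":0,"xyz":[0,0,-0.04],"spin":0}
    - {"fingers":0,"xyz":[0,0,0],"spin":0}

```text
time_s: 31.88
position: [0.5615, 0.0608, 0.0931]
tool_rot: [-0.018, 1.0, 0.0, 0.0]
contact_force: [0.1, 0.8, -0.7]
grip_width: 0.0278
grip_force: 59.4
```

Request:
play_rows:
  moves:
    - {"fingers":0,"xyz":[0,0,-0.03],"spin":0}
    - {"fingers":0,"xyz":[0,0,-0.02],"spin":0}
    - {"fingers":0,"xyz":[0,0,0],"spin":0}

```text
time_s: 32.25
position: [0.5622, 0.0608, 0.0923]
tool_rot: [-0.018, 1.0, 0.0, 0.001]
contact_force: [-0.9, 0.2, 7.9]
grip_width: 0.0281
grip_force: 58.7
```

Request:
play_rows:
  moves:
    - {"fingers":0.4,"xyz":[0,0,0],"spin":0}
    - {"fingers":0.6,"xyz":[0,0,0],"spin":0}
    - {"fingers":0.8,"xyz":[0,0,0],"spin":0}
    - {"fingers":0.8,"xyz":[0,0,0],"spin":0}
    - {"fingers":0.8,"xyz":[0,0,0.4],"spin":0}
    - {"fingers":0.8,"xyz":[0,0,0.9],"spin":0}
    - {"fingers":0.8,"xyz":[0,0,0.95],"spin":0}
    - {"fingers":0.8,"xyz":[0,0,0.95],"spin":0}
    - {"fingers":0.5,"xyz":[0,0,0.95],"spin":0}
    - {"fingers":0,"xyz":[0,0,0.4],"spin":0}
    - {"fingers":0,"xyz":[0.34,-0.9,0],"spin":0}
    - {"fingers":0,"xyz":[0.34,-0.9,0],"spin":0}
    - {"fingers":0,"xyz":[0.34,-0.9,0],"spin":0}
    - {"fingers":0,"xyz":[0.34,-0.9,0],"spin":0}
    - {"fingers":0,"xyz":[0.34,-0.9,0],"spin":0}
    - {"fingers":0,"xyz":[0.34,-0.9,0],"spin":0}
    - {"fingers":0,"xyz":[0,0,0],"spin":0}

```text
time_s: 34.38
position: [0.6222, -0.1043, 0.2273]
tool_rot: [-0.016, 1.0, -0.001, -0.0]
contact_force: [-0.1, 0.5, 0.5]
grip_width: 0.0
grip_force: 0.0
```

```bash
python3 - <<'E'
from h import *
s=observe();print(s['position'],s['contact_force'],s['grip_width'])
c=shot('scene','s3.png'); cv2.imwrite('pics/s3c.png',cv2.resize(c['pixels'][140:400,200:560],None,fx=2.2,fy=2.2,interpolation=cv2.INTER_CUBIC))
E
```

```text
[ 0.62216503 -0.10425808  0.22727384] [-0.13746618  0.50078555  0.48005484] 3.4746045896529614e-06
```

View pics/s3c.png

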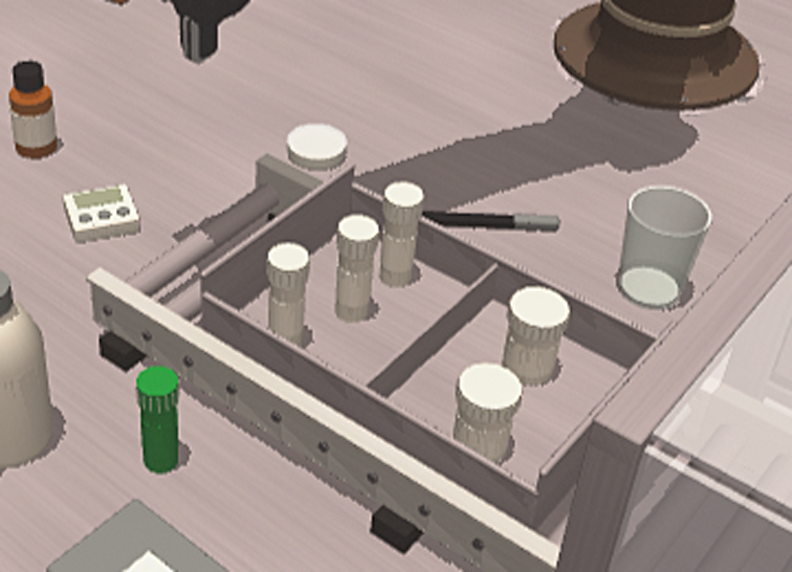

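All five containers stand upright in the right bays: three tubes at about (288,295), (354,265) and (401,230), and two pots at (488,410) and (537,335). I'll move down behind the rear wall and push.

Request:
play_rows:
  moves:
    - {"fingers":0,"xyz":[0,0,-0.7],"spin":0}
    - {"fingers":0,"xyz":[0,0,-0.9],"spin":0}
    - {"fingers":0,"xyz":[0,0,-0.9],"spin":0}
    - {"fingers":0,"xyz":[0,0,-0.9],"spin":0}
    - {"fingers":0,"xyz":[0,0,-0.7],"spin":0}
    - {"fingers":0,"xyz":[0,0,-0.4],"spin":0}
    - {"fingers":0,"xyz":[0,0.4,0],"spin":0}
    - {"fingers":0,"xyz":[0,0.5,0],"spin":0}
    - {"fingers":0,"xyz":[0,0.5,0],"spin":0}
    - {"fingers":0,"xyz":[0,0.3,0],"spin":0}
    - {"fingers":0,"xyz":[0,0.1,0],"spin":0}
    - {"fingers":0,"xyz":[0,0.1,0],"spin":0}
    - {"fingers":0,"xyz":[0,0.1,0],"spin":0}
    - {"fingers":0,"xyz":[0,0.1,0],"spin":0}
    - {"fingers":0,"xyz":[0,0.1,0],"spin":0}
    - {"fingers":0,"xyz":[0,0.1,0],"spin":0}

```text
time_s: 36.42
position: [0.6224, -0.0323, 0.0927]
tool_rot: [-0.018, 1.0, 0.0, -0.0]
contact_force: [-0.7, 0.0, 0.2]
grip_width: -0.0
grip_force: 0.0
```

Request:
play_rows:
  moves:
    - {"fingers":0,"xyz":[0,0.08,0],"spin":0}
    - {"fingers":0,"xyz":[0,0.08,0],"spin":0}
    - {"fingers":0,"xyz":[0,0.08,0],"spin":0}
    - {"fingers":0,"xyz":[0,0.08,0],"spin":0}
    - {"fingers":0,"xyz":[0,0.08,0],"spin":0}
    - {"fingers":0,"xyz":[0,0.08,0],"spin":0}
    - {"fingers":0,"xyz":[0,0.08,0],"spin":0}
    - {"fingers":0,"xyz":[0,0.08,0],"spin":0}

```text
time_s: 37.42
position: [0.6221, -0.013, 0.0926]
tool_rot: [-0.018, 1.0, 0.0, -0.0]
contact_force: [-1.9, -2.4, 0.9]
grip_width: 0.0001
grip_force: 1.4
```

Request:
play_rows:
  moves:
    - {"fingers":0,"xyz":[-0.003,0.1,0],"spin":0}
    - {"fingers":0,"xyz":[-0.004,0.13,0],"spin":0}
    - {"fingers":0,"xyz":[-0.005,0.16,0],"spin":0}
    - {"fingers":0,"xyz":[-0.006,0.18,0],"spin":0}
    - {"fingers":0,"xyz":[-0.006,0.18,0],"spin":0}
    - {"fingers":0,"xyz":[-0.006,0.18,0],"spin":0}
    - {"fingers":0,"xyz":[-0.006,0.18,0],"spin":0}
    - {"fingers":0,"xyz":[-0.006,0.18,0],"spin":0}
    - {"fingers":0,"xyz":[-0.006,0.18,0],"spin":0}
    - {"fingers":0,"xyz":[-0.006,0.18,0],"spin":0}
    - {"fingers":0,"xyz":[-0.006,0.18,0],"spin":0}
    - {"fingers":0,"xyz":[-0.006,0.18,0],"spin":0}
    - {"fingers":0,"xyz":[-0.006,0.18,0],"spin":0}
    - {"fingers":0,"xyz":[-0.006,0.18,0],"spin":0}
    - {"fingers":0,"xyz":[-0.006,0.18,0],"spin":0}
    - {"fingers":0,"xyz":[-0.006,0.18,0],"spin":0}
    - {"fingers":0,"xyz":[-0.006,0.18,0],"spin":0}
    - {"fingers":0,"xyz":[-0.006,0.18,0],"spin":0}
    - {"fingers":0,"xyz":[-0.006,0.18,0],"spin":0}
    - {"fingers":0,"xyz":[-0.006,0.18,0],"spin":0}

```text
time_s: 39.92
position: [0.619, 0.0906, 0.0927]
tool_rot: [-0.018, 1.0, -0.0, 0.0]
contact_force: [-2.0, -4.4, -0.6]
grip_width: 0.0001
grip_force: 1.7
```

Request:
play_rows:
  moves:
    - {"fingers":0,"xyz":[-0.006,0.18,0],"spin":0}
    - {"fingers":0,"xyz":[-0.006,0.18,0],"spin":0}
    - {"fingers":0,"xyz":[-0.006,0.18,0],"spin":0}
    - {"fingers":0,"xyz":[-0.006,0.18,0],"spin":0}
    - {"fingers":0,"xyz":[-0.006,0.18,0],"spin":0}
    - {"fingers":0,"xyz":[-0.006,0.18,0],"spin":0}
    - {"fingers":0,"xyz":[-0.006,0.18,0],"spin":0}
    - {"fingers":0,"xyz":[-0.006,0.18,0],"spin":0}
    - {"fingers":0,"xyz":[-0.006,0.18,0],"spin":0}
    - {"fingers":0,"xyz":[-0.006,0.18,0],"spin":0}

```text
time_s: 41.18
position: [0.6172, 0.1447, 0.0927]
tool_rot: [-0.018, 1.0, 0.0, 0.0]
contact_force: [-1.1, -3.0, -0.8]
grip_width: -0.0001
grip_force: 1.6
```

Request:
play_rows:
  moves:
    - {"fingers":0,"xyz":[-0.006,0.18,0],"spin":0}
    - {"fingers":0,"xyz":[-0.006,0.18,0],"spin":0}
    - {"fingers":0,"xyz":[-0.006,0.18,0],"spin":0}
    - {"fingers":0,"xyz":[-0.006,0.18,0],"spin":0}
    - {"fingers":0,"xyz":[-0.006,0.18,0],"spin":0}
    - {"fingers":0,"xyz":[-0.006,0.18,0],"spin":0}
    - {"fingers":0,"xyz":[-0.006,0.18,0],"spin":0}
    - {"fingers":0,"xyz":[-0.006,0.18,0],"spin":0}
    - {"fingers":0,"xyz":[-0.006,0.18,0],"spin":0}
    - {"fingers":0,"xyz":[-0.004,0.13,0],"spin":0}
    - {"fingers":0,"xyz":[-0.003,0.1,0],"spin":0}
    - {"fingers":0,"xyz":[-0.003,0.1,0],"spin":0}
    - {"fingers":0,"xyz":[-0.003,0.1,0],"spin":0}
    - {"fingers":0,"xyz":[-0.003,0.1,0],"spin":0}

```text
time_s: 42.92
position: [0.615, 0.2091, 0.0927]
tool_rot: [-0.018, 1.0, 0.0, -0.0]
contact_force: [-1.6, -3.0, -0.6]
grip_width: 0.0
grip_force: 1.4
```

Request:
play_rows:
  moves:
    - {"fingers":0,"xyz":[-0.003,0.08,0],"spin":0}
    - {"fingers":0,"xyz":[-0.003,0.08,0],"spin":0}
    - {"fingers":0,"xyz":[-0.003,0.08,0],"spin":0}
    - {"fingers":0,"xyz":[-0.003,0.08,0],"spin":0}

```text
time_s: 43.42
position: [0.6147, 0.2185, 0.0927]
tool_rot: [-0.018, 1.0, -0.0, -0.0]
contact_force: [-2.5, -3.4, -0.6]
grip_width: 0.0001
grip_force: 1.5
```

Request:
play_rows:
  moves:
    - {"fingers":0,"xyz":[-0.002,0.07,0],"spin":0}
    - {"fingers":0,"xyz":[-0.002,0.07,0],"spin":0}
    - {"fingers":0,"xyz":[-0.002,0.07,0],"spin":0}
    - {"fingers":0,"xyz":[-0.002,0.07,0],"spin":0}

```text
time_s: 43.92
position: [0.6145, 0.227, 0.0927]
tool_rot: [-0.018, 1.0, 0.0, -0.0]
contact_force: [-1.0, -4.0, -0.2]
grip_width: -0.0003
grip_force: 1.5
```

Request:
play_rows:
  moves:
    - {"fingers":0,"xyz":[-0.002,0.07,0],"spin":0}
    - {"fingers":0,"xyz":[-0.002,0.07,0],"spin":0}
    - {"fingers":0,"xyz":[-0.002,0.07,0],"spin":0}

```text
time_s: 44.3
position: [0.6143, 0.2317, 0.0927]
tool_rot: [-0.017, 1.0, -0.001, -0.0]
contact_force: [-3.0, -10.3, 1.9]
grip_width: -0.0
grip_force: 4.8
```

Request:
play_rows:
  moves:
    - {"fingers":0,"xyz":[0,0.05,0],"spin":0}
    - {"fingers":0,"xyz":[0,0.03,0],"spin":0}
    - {"fingers":0,"xyz":[0,0,0],"spin":0}
    - {"fingers":0,"xyz":[0,0,0],"spin":0}

```text
time_s: 44.8
position: [0.6143, 0.2317, 0.0927]
tool_rot: [-0.016, 1.0, -0.002, -0.001]
contact_force: [-4.2, -12.6, 3.3]
grip_width: 0.0001
grip_force: 5.8
```

The tool has stopped at y=0.2317 with 12.6 N on it, so the tote is against the buffers. I'll back off and check.

Request:
play_rows:
  moves:
    - {"fingers":0,"xyz":[0,0,0],"spin":0}
    - {"fingers":0,"xyz":[0,-0.1,0],"spin":0}
    - {"fingers":0,"xyz":[0,-0.2,0],"spin":0}
    - {"fingers":0,"xyz":[0,-0.7,0],"spin":0}
    - {"fingers":0,"xyz":[0,-0.9,0],"spin":0}
    - {"fingers":0,"xyz":[0,-0.9,0],"spin":0}
    - {"fingers":0,"xyz":[0,-0.9,0.5],"spin":0}
    - {"fingers":0,"xyz":[0,-0.9,0.9],"spin":0}
    - {"fingers":0,"xyz":[0,-0.9,0.9],"spin":0}
    - {"fingers":0,"xyz":[0,-0.9,0.9],"spin":0}
    - {"fingers":0,"xyz":[0,-0.9,0.9],"spin":0}
    - {"fingers":0,"xyz":[0,-0.9,0],"spin":0}
    - {"fingers":0,"xyz":[0,0,0],"spin":0}
    - {"fingers":0,"xyz":[0,0,0],"spin":0}

```text
time_s: 46.55
position: [0.6143, -0.0102, 0.2161]
tool_rot: [-0.018, 1.0, 0.0, 0.0]
contact_force: [-0.1, 0.1, -0.0]
grip_width: 0.0
grip_force: 0.0
```

```bash
python3 - <<'E'
from h import *
s=observe();print(s['position'],s['contact_force'])
c=shot('top','t4.png'); d=shot('scene','s4.png')
a=cv2.resize(c['pixels'][130:370,0:340],(0,0),fx=1.15,fy=1.15); b=cv2.resize(d['pixels'][140:480,250:640],(0,0),fx=1.15,fy=1.15)
h=max(a.shape[0],b.shape[0]); a,b=[cv2.copyMakeBorder(x,0,h-x.shape[0],0,0,cv2.BORDER_CONSTANT) for x in(a,b)]
m=np.hstack([a,b]); print(m.shape); cv2.imwrite('pics/f.png',cv2.resize(m,(0,0),fx=798/m.shape[1],fy=798/m.shape[1]))
E
```

```text
[ 0.61429838 -0.01020011  0.21613021] [-0.08474867  0.07439034 -0.0111446 ]
(391, 839, 3)
```

View pics/f.png

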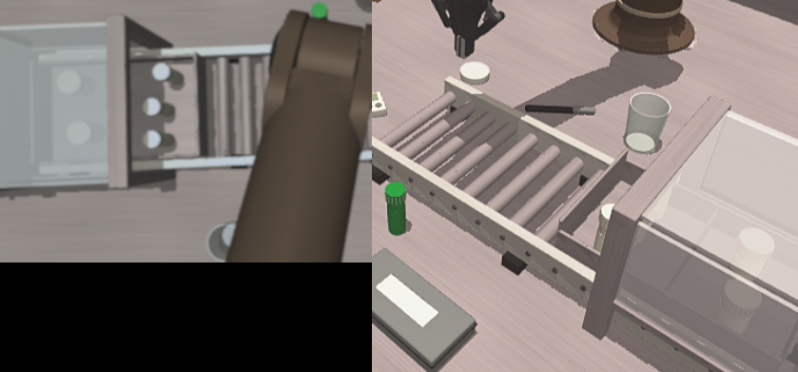

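The picture shows all five containers upright in the tote. Its rear wall is at about y=0.24, as expected when fully home, and the robot is clear.

```bash
python3 -c "
from plant import finish_job; print(finish_job())"
```

```text
the job is handed in; nothing more can be done
None
```

I handed the job in at about 47 s: the two tubes and the pot stand upright in the bays of their kind, the loaded tote is home against the buffers, and the hand-in gave no verdict.

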